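Hold a spring-tipped test probe square on the marked spot of a tilted coupon

ROBOT

A 7-joint arm with a two-finger parallel gripper is mounted at the origin on a cart in front of the work surface, level with it; the furniture and walls round the work are solid. World frame = base frame: x ahead of the robot, y to its left, z up, the work surface at z = 0. Lengths are in m, angles in rad, forces in N, time in s.
With the tool pointing down it reaches from about 0.425 to 1.025 m from the base axis. Payload 9.4 kg.
Tool frame: the origin (TCP) lies on the centre line of the jaws, within the pads' length; the fingertips stand 22 mm ahead of it and the grasp point (between the pads) lies 3 mm ahead of it (r.tips_ahead is the distance from the TCP to the fingertips, in m); z points along the fingers, y is the line along which they close (so a half turn about z gives the same grasp; the last joint's range is limited). The gripper opens to 85 mm and grips with 20 to 120 N. Pads are 22 mm wide; open, the fingers measure 114 mm over their backs; the gripper's body (76 mm by 85 mm) begins 54 mm behind the grasp point. The pads swing forward as they close: fully open they stand 13 mm farther back than shut.
Start: joints at [1.068, 0.599, -0.003, 1.599, 0.002, 0.943, -0.08], TCP at [0.299, -0.66, 0.253] pointing down, gripper open.
Joint ranges: [-2.57, 2.57], [-0.35, 1.97], [-1.29, 1.29], [0.11, 2.56], [-1.05, 4.19], [0.11, 1.86], [-2.63, 2.63]. Speed limits (rad/s): [2.22, 2.22, 3.01, 3.01, 3.14, 3.14, 3.14].

INTERFACE

Orientations are given as a rotation vector (axis times angle).
In Python, from station import r gives the robot as it stands.
- The arm moves only by the tool jog_arm, never from a script. Its argument "plan" is a list of rows, each a list of 3 entries, a list of its own where there are three numbers: the shift along the tool's x, y, z in m, then the turn, a rotation vector about the tool's x, y, z in rad, then the opening, from 0 (shut) to 1 (fully open). In form: [[[tx, ty, tz], [wx, wy, wz], grip], ...]. A call has 1 to 20 rows; each row shifts and turns the commanded pose from where the row before left it, along the tool's axes as they then stand; what a row does not reach is not made up. A row lasts 1/10 s, in which the tool goes at most 50 mm and 8.59 degrees, less where a joint would pass 70% of its speed; a pose out of reach is approached as far as the arm can. A call is refused whole if a number of a shift passes 0.05 or a number of a turn 0.15, either way. A call with a gripper value outside its range is refused whole. The fingers move at their own pace and stop on an object; "newtons" is the grip in N (left out, the last holds). Time passes only in rows, so rows that do not move let the fingers close. It gives the time, the measured TCP pose, the force, the opening and the grip force at its end, in the units of the state.
- r.read_state(): the state, without advancing time (a new reading comes with each control period).
- r.camera(name): name is "side" or "top" or "wrist"; returns the picture (384x512x3 uint8, red, green, blue); there is no depth.
- r.get_calibration(name): a dict with "mtx" (3x3 intrinsics, pixels), "k1" (the pictures are not rectified: a ray, as slopes to the right and down, at radius r is drawn at 1 + k1 r^2 times it, then the intrinsics apply), "rvec" (rotation vector, rad) and "tvec" (3), from world to camera coordinates, as OpenCV has them. Camera axes: x right, y down, z forward; pixel columns grow to the right and rows downward; lengths in m; the calibration is good to about 2 mm. A picture is of the moment at which its call begins: read the wrist's pose just before it. get_calibration takes no time and is no camera call; for the wrist camera it gives the pose at the moment of the call.
- r.job_done(): hands the job in; it is judged then, once.
Trained networks look in the newest picture that a camera, given by its name, has taken for a name from the list of things; names that differ only in an ending like _2 or _b are one class to them, and where a whole thing is asked for, a point or a joint stands for the part that bears it (a point fixed in the world has none). Each returns a list of dicts, best first, with "conf" (0 to 1); they miss things now and then, are a little off and sometimes report something else, mostly with a low value. They report only what shows in the picture. A call takes as long as a camera call. They do not tell look-alikes from the thing itself.
- r.spot_in(camera, target): "point" ([column, row] in pixels, amid what is visible of it).
The state is a dict: "time_s": time; "joint_positions": joint angles; "qvel": joint speeds; "joint_torque": joint torques, N m; "tcp_pos": TCP position; "tool_rot": TCP orientation; "wrist_force": force on the tool from outside, world axes, zero at the start; "moment": the same for the moment, N m; "gripper_width": finger opening in m; "gripper_force": force on a finger pad.
Only numpy, scipy, OpenCV 4.12 (cv2) and the standard library are available. Lean on these libraries where they do the work, as an engineer would, in place of code of your own. Each camera call takes 0.05 s, during which the arm holds its last target. There are 200 camera calls.

TASK

Take the orange test probe out of its holder block and set its white spring tip on the yellow paint spot of the sloping steel coupon, with the probe square to the coupon's face and the tip pressed gently about half-way in. Do not probe the coupon with the blue spot, shift the fixtures' tilt or disturb the other things on the table; finish while still holding the probe pressed there.

Things in the scene. Friction and masses are not known exactly. Their poses are not given: they have to be found in the camera images.
- probe_grip (a point): Centre of the orange handle (24x24 mm, 70 mm long, 35 mm each way from here) of the loose test probe. z is the probe's axis, from tip to handle top; x and y are square to the handle's flat sides. The free tip end is 81 mm below on the axis. At the start the probe stands upright in the holder block, tip down, its collar on the block's top, this point 91 mm above the table.
- probe_tip (a point): The end of the probe's white domed plunger, 10 mm across, which stands 16 mm out of the nose when free (it moves with the plunger); z along the probe's axis towards the handle.
- probe_plunger (a joint): How far the spring plunger is pushed into the probe (m): 0 free, 0.014 fully home. The spring gives 0.3 N per mm, 4.2 N fully in.
- probe: The whole probe, about 0.15 kg; origin where the free tip ends, z up its axis. From the tip up: white plunger 16 mm, steel nose 18 mm across and 24 mm long, dark round collar 36 mm across and 6 mm thick, orange handle 70 mm long.
- holder: Grey block 70x70 mm, 50 mm high, fixed, with one vertical through hole of 22 mm in its middle, in which the probe stands; origin at the centre of its underside. Nose and plunger reach 40 mm into the hole: lift the probe straight up by more than that.
- yellow_spot (a point): Centre of the yellow paint spot, 20 mm across, in the middle of the top face of one dark steel coupon; z is square to the face, pointing out of it. About 65 mm above the table top. The face slopes 0.25 to 0.5 rad down towards the fixture's front, which faces the robot to within 0.4 rad.
- blue_spot (a point): Centre of the blue paint spot on the other coupon, on an alike fixture; same axes. Not to be probed. Which of the two is left and which right varies.
- yellow_coupon: Dark steel coupon 54x72x5 mm with the yellow spot; origin 5 mm under the spot. Toe clamps (up to 10 mm above its face, 32 mm and more from the spot along y) hold it on a tilting table 100x104 mm, whose hinge is stiff (holds 8 N m), on a fixed base 120x136 mm with two blue cheeks up to 80 mm high, 55 mm and more from the spot along y.
- blue_coupon: The steel coupon with the blue spot; as the yellow one.
- hammer: Chipping hammer 160x245x27 mm lying at the left, to be left alone; origin at the centre of its underside.
- pliers: Pliers with red grips, 58x199x18 mm, lying at the right, to be left alone; origin at the centre of its underside.
- nut: Dark hexagon nut 27x31x15 mm lying between the fixtures, to be left alone; origin at the centre of its underside.
- washer: Square plate washer 46x46x6 mm lying between the fixtures, to be left alone; origin at the centre of its underside.
- nozzle: Copper gas nozzle 25x68x25 mm lying behind the fixtures, to be left alone; origin at the centre of its underside.
- bar: Round steel bar 16 mm across, 140 mm long, lying at the far right, to be left alone; origin at the centre of its underside.
Mind the look-alikes: they are no part of the job. Several things have the shape of the holder; the one meant has the colours described above.

How it is judged:
On the way:
1. the gripper has lifted the probe clear of its holder, tip free (z of probe_tip in the frame of holder above 0.06 m and contact force between the fingers and probe above 1 N and value of joint probe_plunger below 0.002 m), for 0.2 s.
At the end, for the whole second after the job is handed in: The gripper still holds the probe, at rest, its tip end within 10 mm of the centre of the yellow spot (on the paint), the probe's axis within 0.15 rad of square to the coupon's face, the spring tip pushed in between 3 and 12 mm by the coupon (contact over 0.5 N), and the holder carries nothing (distance between probe_tip and yellow_spot below 0.01 m and angle between the z axis of probe_tip and the z axis of yellow_spot, either way round below 0.15 rad and z of probe_grip in the frame of yellow_spot above 0.05 m and value of joint probe_plunger between 0.003 and 0.012 m and contact force between probe and yellow_coupon above 0.5 N and contact force between the fingers and probe above 1 N and contact force between probe and holder below 0.1 N and linear speed of probe below 0.02 m/s); the arm keeps its last pose, push and grip.
It fails at once if the probe is rammed into the coupon: over 12 N between probe and yellow coupon (contact force between probe and yellow_coupon above 12 N).
It fails at once if the probe touches the coupon with the blue spot (over 0.5 N) (contact force between probe and blue_coupon above 0.5 N).
It fails at once if a coupon's tilt is shifted: its spot moves over 6 mm (distance of any of yellow_spot, blue_spot from where it was at the start of the episode above 0.006 m).
It fails at once if a bystander is moved over 25 mm (distance of any of hammer, pliers, nut, washer, nozzle, bar from where it was at the start of the episode above 0.025 m).
It also fails if it takes over 35 s, if anything falls off the work surface, if the arm or the gripper's body presses on something with over 40 N, if the wrist force passes 120 N, or if a joint passes its speed limit or range.

## Working session

There is one attempt and no reset: what is moved stays moved. The work goes in short steps, Python scripts to look and compute and a tool call to move; the robot and the scene stay as the last step left them, time stands still between calls to the robot, and variables do not carry over. Pictures are saved under pics/ and viewed, at most 10 in all, crops included, and the job is handed in when it is done.

Besides the shell and the picture viewer there is one more tool, called after ">>>" as name(argument=value, ...) on one line, values as JSON. jog_arm: Moves the arm, as the interface text tells. Its arguments: {"type":"object","properties":{"plan":{"type":"array","items":{"type":"array"}},"newtons":{"type":"number"}},"required":["plan"]}

```bash
mkdir -p pics
cat > h.py <<'E'
import numpy as np, cv2
from scipy.spatial.transform import Rotation as R
from station import r
def snap(c,f):
    im=r.camera(c); cv2.imwrite('pics/'+f,cv2.cvtColor(im,cv2.COLOR_RGB2BGR)); return im
def cal(c):
    k=r.get_calibration(c); return np.array(k['mtx'],float),float(k['k1']),R.from_rotvec(np.ravel(k['rvec'])),np.ravel(k['tvec'])
def slopes(K,k1,p):
    d=np.array([(p[0]-K[0,2])/K[0,0],(p[1]-K[1,2])/K[1,1]]); u=d.copy()
    for _ in range(30): u=d/(1+k1*(u@u))
    return u
def ray(C,p):
    K,k1,Rm,t=C; u=slopes(K,k1,p); d=Rm.inv().apply([u[0],u[1],1]); return -Rm.inv().apply(t),d/np.linalg.norm(d)
def onz(C,p,z):
    o,d=ray(C,p); return o+d*(z-o[2])/d[2]
def proj(C,X):
    K,k1,Rm,t=C; q=Rm.apply(np.atleast_2d(X))+t; s=q[:,:2]/q[:,2:]; s=s*(1+k1*(s**2).sum(1,keepdims=True)); return s*[K[0,0],K[1,1]]+[K[0,2],K[1,2]]
def tri(rs):
    A=0;b=0
    for o,d in rs:
        P=np.eye(3)-np.outer(d,d); A=A+P; b=b+P@o
    return np.linalg.solve(A,b)
E
python3 - <<'E'
from h import *
np.set_printoptions(precision=4,suppress=True)
for c in('top','side'):
    im=snap(c,c+'0.png'); C=cal(c); print(c,-C[2].inv().apply(C[3]),C[0][0,0],C[1])
    for n in('probe','probe_grip','holder','yellow_spot','blue_spot','yellow_coupon'):
        print(n,[(np.round(d['point'],1).tolist(),round(d['conf'],2)) for d in r.spot_in(c,n)][:3])
print(r.read_state())
E
```

```text
top [ 0.3519 -0.0301  1.3953] 402.5042546181368 -0.04870754661222482
probe []
probe_grip []
holder [([239.9, 239.6], 0.93), ([277.1, 243.5], 0.86), ([159.2, 240.3], 0.7)]
yellow_spot [([196.2, 191.7], 0.74)]
blue_spot [([311.8, 196.9], 0.84)]
yellow_coupon [([195.9, 194.7], 0.8)]
side [0.6366 1.17   0.6969] 382.611669974997 0.024075611350017626
probe [([291.7, 194.1], 0.72)]
probe_grip [([250.3, 171.1], 0.65), ([293.3, 196.4], 0.64)]
holder [([321.2, 258.1], 0.86), ([293.2, 216.7], 0.82), ([302.3, 196.0], 0.66)]
yellow_spot [([260.3, 228.0], 0.75)]
blue_spot [([252.5, 170.9], 0.45)]
yellow_coupon [([261.7, 230.5], 0.74)]
{'time_s': 0.7, 'joint_positions': array([ 1.0683,  0.5993, -0.0025,  1.5994,  0.0018,  0.9429, -0.0798]), 'qvel': array([-0.0007, -0.0001, -0.0002,  0.0004, -0.    , -0.0003, -0.0011]), 'joint_torque': array([ -0.0017, -77.5999,   1.5629, -25.8345,   0.0124,   0.002 ,
        -0.    ]), 'tcp_pos': array([ 0.2995, -0.6602,  0.2533]), 'tool_rot': array([-3.0706, -0.6639,  0.0001]), 'wrist_force': array([ 0.6728, -0.5271, -0.8104]), 'moment': array([ 0.013 , -0.0199, -0.0457]), 'gripper_force': 0.0, 'gripper_width': 0.08497288930772424}
```

Run:
```python
import cv2
a=cv2.imread('pics/top0.png')[130:290,110:370];cv2.imwrite('pics/t1.png',cv2.resize(a,None,fx=3,fy=3,interpolation=cv2.INTER_CUBIC))
a=cv2.imread('pics/side0.png')[130:300,170:390];cv2.imwrite('pics/s1.png',cv2.resize(a,None,fx=3.5,fy=3.5,interpolation=cv2.INTER_CUBIC))
```

```text
(no output)
```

View pics/t1.png

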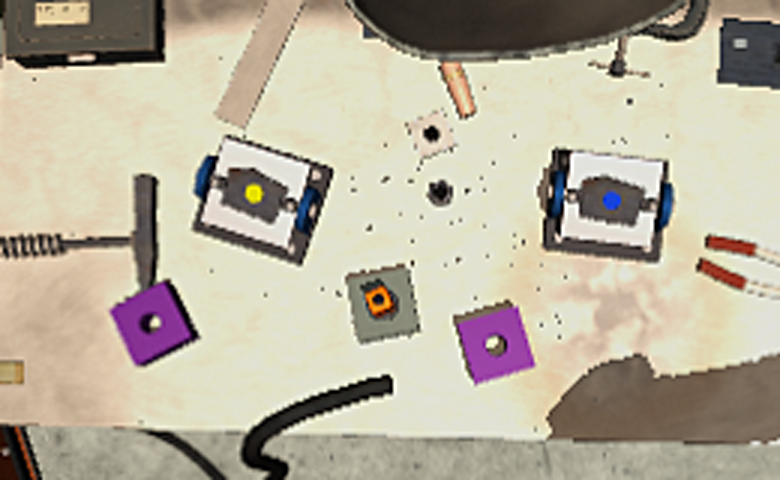

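View pics/s1.png

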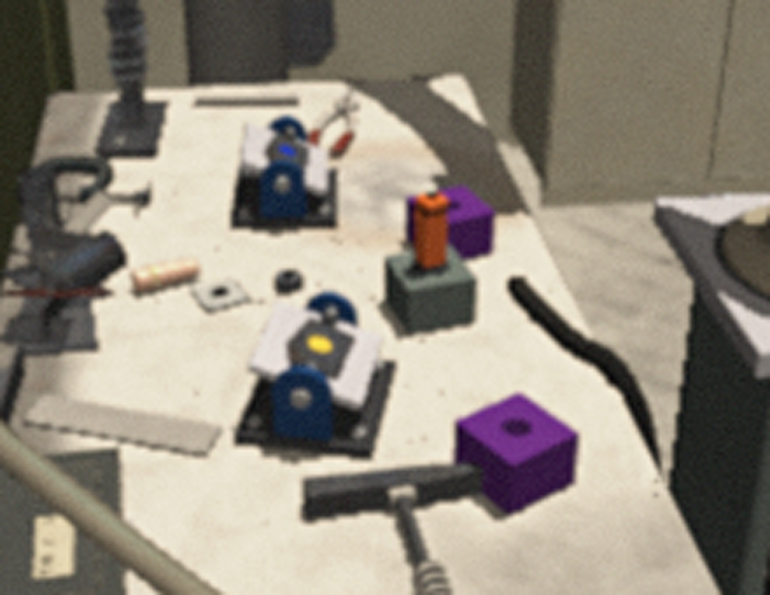

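The top view shows the grey holder with the orange probe at about (236,230) px. The yellow coupon is on the left at (195,194) and the blue one on the right at (314,197). The purple blocks are look-alikes. The side view agrees with this.

```bash
cat >> h.py <<'E'
def blob(im,lo,hi):
    h=cv2.cvtColor(im,cv2.COLOR_RGB2HSV); m=cv2.inRange(h,lo,hi); n,l,s,c=cv2.connectedComponentsWithStats(m)
    o=np.argsort(-s[1:,4])+1
    return [(c[i],s[i],(l==i).astype(np.uint8)) for i in o[:3]]
YEL=((26,150,120),(34,255,255)); ORA=((6,170,100),(20,255,255))
E
python3 - <<'E'
from h import *
np.set_printoptions(precision=4,suppress=True)
rs={'y':[],'o':[]}
for c in('top','side'):
    im=cv2.cvtColor(cv2.imread(f'pics/{c}0.png'),cv2.COLOR_BGR2RGB); C=cal(c)
    for k,v in(('y',YEL),('o',ORA)):
        b=blob(im,*v)
        for q in b: print(c,k,q[0],q[1])
        rs[k].append((C,b[0][0]))
print('yellow',tri([ray(*a) for a in rs['y']]), 'z65',[onz(*a,.065) for a in rs['y']])
print('orange z126 top',onz(*rs['o'][0],.12), tri([ray(*a) for a in rs['o']]))
C=cal('top')
for p in((347,275),(408,264),(419,330),(360,343)): print(onz(C,(p[0]/3+110,p[1]/3+130),.05))
for p in((228,136),(332,166),(299,264),(193,230)): print('base',onz(C,(p[0]/3+110,p[1]/3+130),.01))
K,k1,Rm,t=cal('wrist'); s=r.read_state(); Rt=R.from_rotvec(s['tool_rot'])
print('cam in tool',Rt.inv().apply(-Rm.inv().apply(t)-s['tcp_pos']), (Rt.inv()*Rm.inv()).as_matrix(),K)
print(Rt.as_matrix())
E
```

```text
top y [194.2667 194.1667] [192 191   6   7  30]
top o [ 21.49   304.7389] [  0 237  45 138 900]
top o [ 30.0733 304.9791] [ 14 251  34 110 191]
top o [124.0625 298.8125] [115 272  18  53  64]
side y [260.8 227.6] [260 227   3   2   5]
side o [495.9271 191.6651] [466 175  46  36 851]
side o [292.7714 198.    ] [289 191   8  15 105]
side o [293.     187.5862] [289 186   9   5  29]
yellow [0.5606 0.2009 0.0639] z65 [array([0.5605, 0.2007, 0.065 ]), array([0.5607, 0.2025, 0.065 ])]
orange z126 top [0.185  0.7245 0.12  ] [0.197  0.5949 0.3655]
[0.472 0.093 0.05 ]
[0.486  0.0252 0.05  ]
[0.4129 0.0108 0.05  ]
[0.3968 0.0758 0.05  ]
base [0.6356 0.2429 0.01  ]
base [0.6026 0.119  0.01  ]
base [0.4869 0.1526 0.01  ]
base [0.5233 0.2778 0.01  ]
cam in tool [ 0.0735  0.0003 -0.121 ] [[-0.0003 -0.9569 -0.2903]
 [ 1.     -0.0004  0.0001]
 [-0.0002 -0.2903  0.9569]] [[315.382    0.     255.3802]
 [  0.     315.382  194.2081]
 [  0.       0.       1.    ]]
[[ 0.9107  0.4131 -0.    ]
 [ 0.4131 -0.9107  0.    ]
 [-0.     -0.     -1.    ]]
```

>>> jog_arm(plan=[[[0.0267,-0.0274,0],[0,0,0],1],[[0.0267,-0.0274,0],[0,0,0],1],[[0.0267,-0.0274,0],[0,0,0],1],[[0.0267,-0.0274,0],[0,0,0],1],[[0.0267,-0.0274,0],[0,0,0],1],[[0.0267,-0.0274,0],[0,0,0],1],[[0.0267,-0.0274,0],[0,0,0],1],[[0.0267,-0.0274,0],[0,0,0],1],[[0.0267,-0.0274,0],[0,0,0],1],[[0.0267,-0.0274,0],[0,0,0],1],[[0.0171,-0.035,-0.002],[0,0,0],1],[[0.0171,-0.035,-0.002],[0,0,0],1],[[0.0171,-0.035,-0.002],[0,0,0],1],[[0.0171,-0.035,-0.002],[0,0,0],1],[[0.0171,-0.035,-0.002],[0,0,0],1],[[0.0171,-0.035,-0.002],[0,0,0],1],[[0.0171,-0.035,-0.002],[0,0,0],1],[[0.0171,-0.035,-0.002],[0,0,0],1],[[0.0171,-0.035,-0.002],[0,0,0],1],[[0,0,0],[0,0,0.14],1]])

```text
time_s: 2.7
tcp_pos: [0.44, 0.0549, 0.2719]
tool_rot: [-3.107, -0.456, -0.003]
wrist_force: [-0.2, -1.1, -0.5]
gripper_width: 0.0853
gripper_force: 0.0
```

Run:
```python
from h import *
import pickle
s=r.read_state(); print(s['tcp_pos'],s['tool_rot'],s['wrist_force'],s['time_s'])
C=cal('wrist'); im=snap('wrist','w1.png'); pickle.dump((C,s),open('w1.pkl','wb'))
for n in('probe','probe_grip','holder'): print(n,[(np.round(d['point'],1).tolist(),round(d['conf'],2)) for d in r.spot_in('wrist',n)][:3])
```

```text
[0.4400307  0.05489179 0.27190733] [-3.10652989 -0.45564807 -0.00342988] [-0.2354952  -1.10039291 -0.53034716] 2.7
probe [([255.9, 179.0], 0.91)]
probe_grip [([254.3, 175.2], 0.86)]
holder [([340.8, 218.2], 0.88), ([35.5, 122.9], 0.57), ([253.6, 151.4], 0.55)]
```

View pics/w1.png

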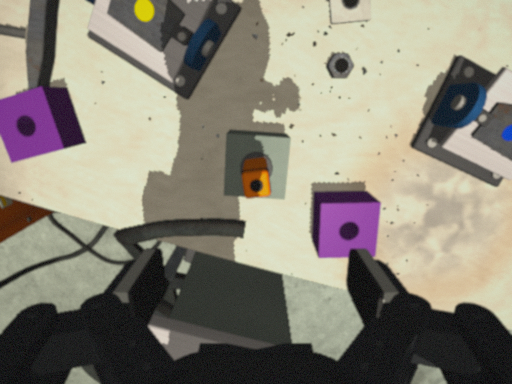

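The wrist view shows the handle top at about (257,186), with its dark dot at (257,186), inside the grey holder spanning (225–289, 131–198). The yellow spot is at (144,10).

Run:
```python
import cv2
a=cv2.imread('pics/w1.png')[120:210,210:310];cv2.imwrite('pics/w1c.png',cv2.resize(a,None,fx=6,fy=6,interpolation=cv2.INTER_CUBIC))
```

```text
(no output)
```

View pics/w1c.png

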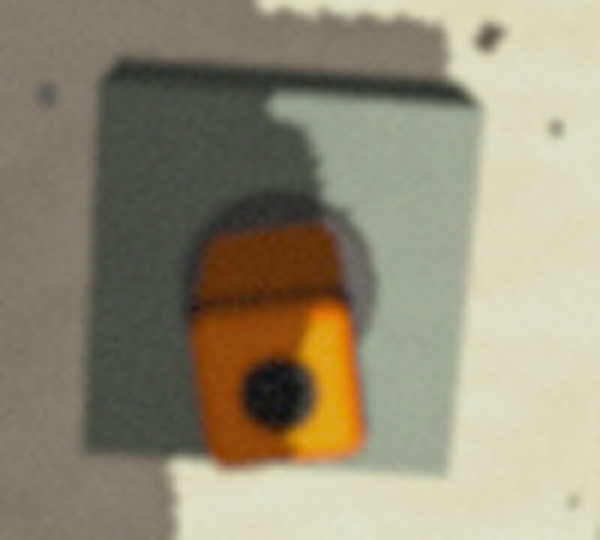

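```bash
cat >> h.py <<'E'
def goto(pos,Rg,s=None):
    s=s or r.read_state(); Rt=R.from_rotvec(s['tool_rot'])
    print('turn(tool)',np.round((Rt.inv()*Rg).as_rotvec(),4),'shift(now tool)',np.round(Rt.inv().apply(pos-s['tcp_pos']),4),'shift(after turn)',np.round(Rg.inv().apply(pos-s['tcp_pos']),4))
E
python3 - <<'E'
from h import *
import pickle
C,s=pickle.load(open('w1.pkl','rb'))
q=lambda x,y,z: onz(C,(x/6+210-.42,y/6+120-.42),z)
P=[q(*p,.126) for p in((192,310),(350,298),(367,455),(217,467))]
for p in P: print(p)
print('dot',q(278,393,.126),'mean',np.mean(P,0))
for a,b in((1,0),(2,3),(3,0),(2,1)):
    d=P[b]-P[a]; print(np.degrees(np.arctan2(d[1],d[0]))%90, np.linalg.norm(d))
H=[q(*p,.05) for p in((100,78),(480,104),(448,470),(85,452))]
print('holder',np.mean(H,0),[np.degrees(np.arctan2(*(H[b]-H[a])[1::-1]))%90 for a,b in((1,0),(2,3),(3,0),(2,1))])
print('yellow',onz(C,(144,10),.065))
x=R.from_rotvec(s['tool_rot']).as_matrix()[:,0]; print('tool x yaw',np.degrees(np.arctan2(x[1],x[0])))
E
```

```text
[0.44981372 0.07013261 0.126     ]
[0.45804858 0.04882521 0.126     ]
[0.43620552 0.03938631 0.126     ]
[0.42806441 0.06006622 0.126     ]
dot [0.44150146 0.05468429 0.126     ] mean [0.44303306 0.05460259 0.126     ]
21.13048908445377 0.0228433387520944
21.488195363591416 0.02222467801640129
24.83645211583112 0.023965903041312634
23.370306593744356 0.023795216314932588
holder [0.44242083 0.05491236 0.05      ] [np.float64(12.809984426897273), np.float64(13.731979416391809), np.float64(12.900471020709206), np.float64(13.340660766026303)]
yellow [0.56105337 0.20202934 0.065     ]
tool x yaw 16.688535159191364
```

>>> jog_arm(plan=[[[0,0,0],[0,0,-0.105],1],[[0.0023,0.0012,0.01],[0,0,0],1],[[0,0,0.03],[0,0,0],1],[[0,0,0.035],[0,0,0],1],[[0,0,0.035],[0,0,0],1],[[0,0,0.03],[0,0,0],1],[[0,0,0.02],[0,0,0],1],[[0,0,0.016],[0,0,0],1],[[0,0,0],[0,0,0],1],[[0,0,0],[0,0,0],0],[[0,0,0],[0,0,0],0],[[0,0,0],[0,0,0],0],[[0,0,0],[0,0,0],0],[[0,0,0],[0,0,0],0],[[0,0,0],[0,0,0],0],[[0,0,0],[0,0,0],0],[[0,0,0],[0,0,0],0]], newtons=50)

```text
time_s: 4.6
tcp_pos: [0.4419, 0.0511, 0.0957]
tool_rot: [-3.08, -0.613, -0.001]
wrist_force: [-3.0, 6.4, 2.5]
gripper_width: 0.0235
gripper_force: 49.2
```

>>> jog_arm(plan=[[[0,-0.002,0],[0,0,0],0],[[0,0,-0.005],[0,0,0],0],[[0,0,-0.01],[0,0,0],0],[[0,0,-0.015],[0,0,0],0],[[0,0,-0.015],[0,0,0],0],[[0,0,-0.015],[0,0,0],0],[[0,0,-0.02],[0,0,0],0],[[0,0,-0.03],[0,0,0],0],[[0,0,-0.03],[0,0,0],0],[[0,0,-0.03],[0,0,0],0],[[0,0,0],[0,0,0],0],[[0,0,0],[0,0,0],0],[[0,0,0],[0,0,0],0]])

```text
time_s: 5.9
tcp_pos: [0.4406, 0.0513, 0.2647]
tool_rot: [3.082, 0.61, -0.002]
wrist_force: [0.4, -0.1, -1.0]
gripper_width: 0.0235
gripper_force: 48.9
```

>>> jog_arm(plan=[[[0.0149,-0.0153,0.002],[0,0,0],0],[[0.0149,-0.0153,0.002],[0,0,0],0],[[0.0149,-0.0153,0.002],[0,0,0],0],[[0.0149,-0.0153,0.002],[0,0,0],0],[[0.0149,-0.0153,0.002],[0,0,0],0],[[0.0149,-0.0153,0.002],[0,0,0],0],[[0,0,0],[0,0,0],0],[[0,0,0],[0,0,0],0]])

```text
time_s: 6.7
tcp_pos: [0.4882, 0.1703, 0.2519]
tool_rot: [3.081, 0.611, -0.005]
wrist_force: [0.0, -0.6, -1.3]
gripper_width: 0.0236
gripper_force: 49.2
```

Run:
```python
from h import *
import pickle
s=r.read_state(); print(s['tcp_pos'],s['tool_rot'],s['wrist_force'],s['time_s'])
C=cal('wrist'); im=snap('wrist','w2.png'); pickle.dump((C,s),open('w2.pkl','wb')); snap('side','s2.png'); snap('top','t2.png')
for q in blob(im,*YEL): print(q[:2])
a=cv2.imread('pics/w2.png');cv2.imwrite('pics/w2b.png',cv2.resize(a[0:300,100:500],None,fx=2,fy=2,interpolation=cv2.INTER_CUBIC))
a=cv2.imread('pics/s2.png')[100:260,180:340];cv2.imwrite('pics/s2b.png',cv2.resize(a,None,fx=3.7,fy=3.7,interpolation=cv2.INTER_CUBIC))
```

```text
[0.48823513 0.17034106 0.25187039] [ 3.08078548  0.61129462 -0.00472219] [ 0.03284005 -0.55933187 -1.33851108] 6.7
```

View pics/w2b.png

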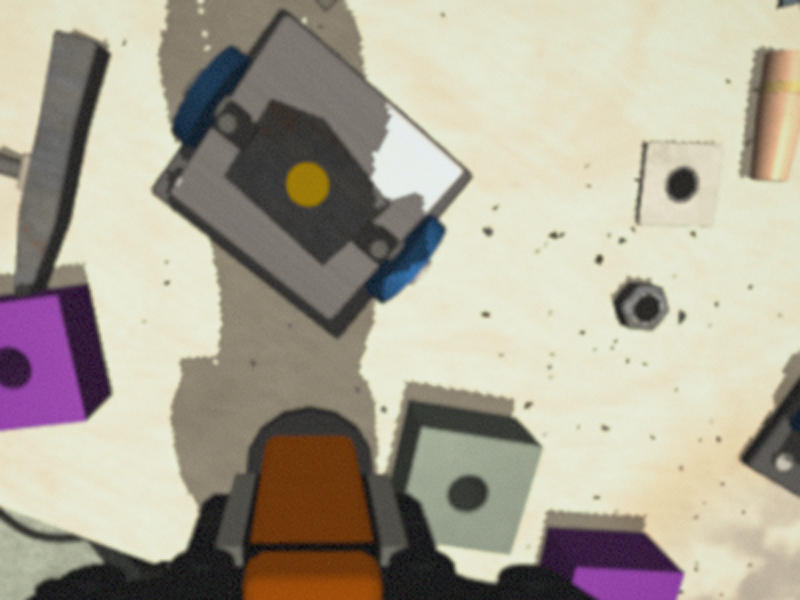

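View pics/s2b.png

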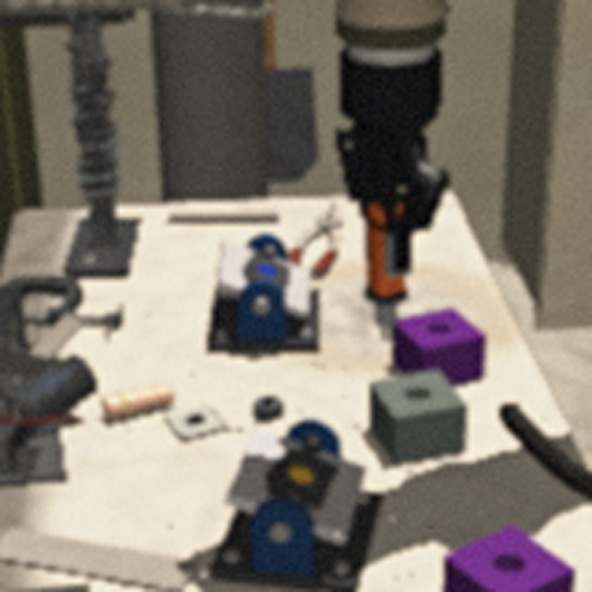

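The wrist view shows the yellow spot at about (253,92) px, with the toe clamps and the table corners around it. The side view shows the probe hanging straight and free of the holder. I'll take a second wrist view from the right so I can triangulate the table plane.

>>> jog_arm(plan=[[[0,0.03,0],[0,0,0],0],[[0,0.035,0],[0,0,0],0],[[0,0.035,0],[0,0,0],0],[[0,0.03,0],[0,0,0],0],[[0,0,0],[0,0,0],0],[[0,0,0],[0,0,0],0]])

```text
time_s: 7.45
tcp_pos: [0.5382, 0.0491, 0.2532]
tool_rot: [3.083, 0.606, -0.001]
wrist_force: [-0.8, 0.3, -1.9]
gripper_width: 0.0236
gripper_force: 49.6
```

Run:
```python
from h import *
import pickle
s=r.read_state(); print(s['tcp_pos'],s['tool_rot'],s['wrist_force'],s['time_s'])
C=cal('wrist'); im=snap('wrist','w3.png'); pickle.dump((C,s),open('w3.pkl','wb'))
C2,_=pickle.load(open('w2.pkl','rb'))
S=(.561,.202,.065); f=4
out=[]
for n,c in(('w2',C2),('w3',C)):
    u=proj(c,S)[0]; x0,y0=max(0,int(u[0])-85),max(0,int(u[1])-95); print(n,u,x0,y0)
    a=cv2.imread(f'pics/{n}.png')[y0:y0+185,x0:x0+185]; 
    a=cv2.resize(a,None,fx=f,fy=f,interpolation=cv2.INTER_CUBIC)
    a=np.uint8(255*(a/255.)**.6); cv2.imwrite(f'pics/{n}z.png',a[:600])
```

```text
[0.53818849 0.04911384 0.25317362] [ 3.08255326e+00  6.05863199e-01 -7.35999795e-04] [-0.77266861  0.25995232 -1.89812556] 7.45
w2 [253.37886512  92.17382658] 168 0
w3 [115.79768174  94.74221333] 30 0
```

View pics/w2z.png

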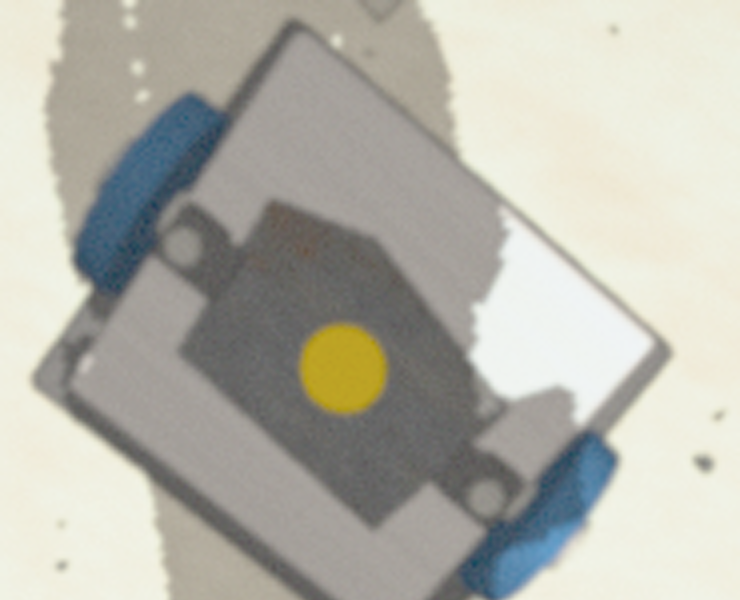

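View pics/w3z.png

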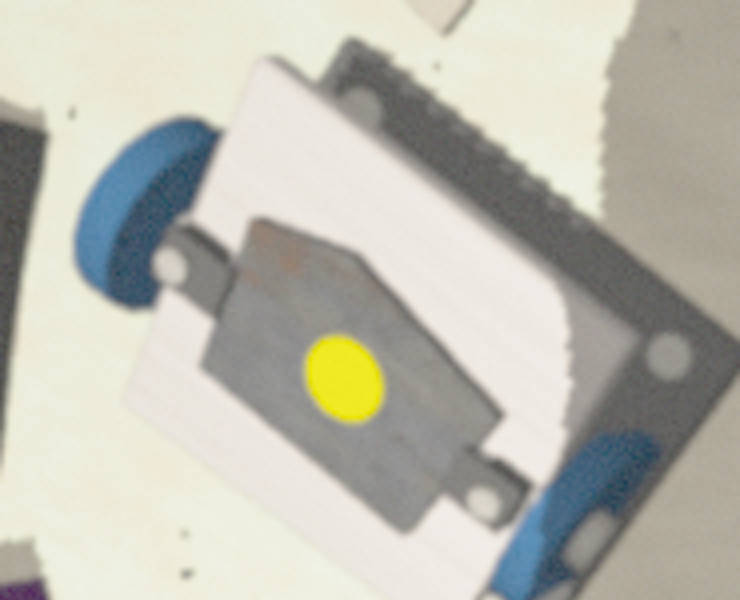

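Both views show matching coupon and table corners. The spot is at crop (343,368) in the first and (345,379) in the second. Next I triangulate them.

```bash
cat > fit.py <<'E'
from h import *
import pickle
from scipy.optimize import least_squares
np.set_printoptions(precision=4,suppress=True)
C2=pickle.load(open('w2.pkl','rb'))[0]; C3=pickle.load(open('w3.pkl','rb'))[0]
c2=lambda p:(p[0]/4+168-.375,p[1]/4-.375); c3=lambda p:(p[0]/4+30-.375,p[1]/4-.375)
L=[((180,352),(203,366)),((273,200),(257,219)),((375,240),(357,254)),((374,527),(407,532)),((343,368),(345,379)),((300,25),(268,58)),((660,348),(642,338)),((72,388),(125,400))]
X=np.array([tri([ray(C2,c2(a)),ray(C3,c3(b))]) for a,b in L]); print(X)
def fitplane(P):
    c=P.mean(0); n=np.linalg.svd(P-c)[2][2]; n*=np.sign(n[2]); return n,(P-c)@n
for nm,P in(('coupon',X[:5]),('table',X[5:])):
    n,e=fitplane(P); print(nm,n,'tilt',np.arccos(n[2]),'dir',np.arctan2(-n[1],-n[0]),e)
# joint: two parallel planes
def f(v):
    n=np.array([-np.sin(v[0])*np.cos(v[1]),-np.sin(v[0])*np.sin(v[1]),np.cos(v[0])])
    return np.r_[X[:5]@n-v[2],X[5:]@n-v[3]]
q=least_squares(f,[.35,.3,0,0]).x; print('joint tilt,yaw',q)
print('table edges yaw', [np.arctan2(*(X[b]-X[a])[1::-1]) for a,b in((6,5),(7,5),(3,0))],[np.linalg.norm(X[b]-X[a]) for a,b in((6,5),(7,5),(3,0),(0,1))])
E
python3 fit.py
```

```text
[[0.5503 0.2398 0.0572]
 [0.5891 0.2305 0.0683]
 [0.59   0.2061 0.0681]
 [0.5294 0.1808 0.055 ]
 [0.5614 0.2022 0.0647]
 [0.6241 0.238  0.0688]
 [0.595  0.137  0.0696]
 [0.5321 0.2636 0.0451]]
coupon [-0.2423  0.0517  0.9688] tilt 0.2503423572417648 dir -0.21020845888114922 [-0.0005  0.0004 -0.0013 -0.0007  0.0021]
table [-0.2293  0.074   0.9705] tilt 0.24331253126587934 dir -0.3123517373938626 [-0.  0. -0.]
joint tilt,yaw [ 0.2504 -0.2739 -0.0596 -0.0657]
table edges yaw [np.float64(1.2903656586216423), np.float64(-0.27152229670864053), np.float64(1.2309968175413475)] [np.float64(0.10511628635170259), np.float64(0.09839713772655069), np.float64(0.06264845162874841), np.float64(0.04137713885355375)]
```

```bash
cat >> fit.py <<'E'
print('----')
C,s=pickle.load(open('w2.pkl','rb')); Rt=R.from_rotvec(s['tool_rot'])
for xo in(0,.002,.004):
    print(xo,[proj(C,s['tcp_pos']+Rt.apply([xo+.018,0,z]))[0] for z in(.0397,.0457)], 'top edge near/far',[proj(C,s['tcp_pos']+Rt.apply([xo+d,0,-.0303]))[0] for d in(.012,)])
t,y=.26,-.28
n=np.array([-np.sin(t)*np.cos(y),-np.sin(t)*np.sin(y),np.cos(t)]); S=X[4]
Rs=R.from_rotvec(r.read_state()['tool_rot']); 
z=-n; x0=Rs.as_matrix()[:,0]; x=x0-(x0@z)*z; x/=np.linalg.norm(x); Rg=R.from_matrix(np.c_[x,np.cross(z,x),z])
XO=.002
for h in(.05,.0):
    pos=S+n*(.0857+h)-Rg.apply([XO,0,0]); print('h',h,pos); goto(pos,Rg)
E
python3 fit.py | sed -n '/----/,$p'
```

```text
----
0 [array([254.755 , 206.3511]), array([254.7746, 202.826 ])] top edge near/far [array([254.3933, 291.8086])]
0.002 [array([254.7517, 202.8277]), array([254.7715, 199.4061])] top edge near/far [array([254.3853, 286.6618])]
0.004 [array([254.7484, 199.2796]), array([254.7684, 195.9631])] top edge near/far [array([254.3773, 281.4456])]
h 0.05 [0.5261 0.211  0.1955]
turn(tool) [-0.1636  0.2027 -0.0167] shift(now tool) [ 0.0501 -0.1531  0.0578] shift(after turn) [ 0.0426 -0.1605  0.0415]
h 0.0 [0.5384 0.2074 0.1471]
turn(tool) [-0.1636  0.2027 -0.0167] shift(now tool) [ 0.0602 -0.1451  0.1061] shift(after turn) [ 0.0426 -0.1605  0.0915]
```

>>> jog_arm(plan=[[[0,0,0],[-0.0818,0.1014,-0.0084],0],[[0,0,0],[-0.0818,0.1014,-0.0084],0],[[0.0087,-0.0321,0.0083],[0,0,0],0],[[0.0087,-0.0321,0.0083],[0,0,0],0],[[0.0087,-0.0321,0.0083],[0,0,0],0],[[0.0087,-0.0321,0.0083],[0,0,0],0],[[0.0087,-0.0321,0.0083],[0,0,0],0],[[0,0,0.01],[0,0,0],0],[[0,0,0.01],[0,0,0],0],[[0,0,0],[0,0,0],0],[[0,0,0],[0,0,0],0],[[0,0,0],[0,0,0],0]])

```text
time_s: 8.7
tcp_pos: [0.5325, 0.2091, 0.1768]
tool_rot: [2.939, 0.605, 0.349]
wrist_force: [0.3, 0.8, -1.4]
gripper_width: 0.0235
gripper_force: 49.5
```

```bash
sed -i 's/^XO=.*/XO=.001/; s/for h in(.05,.0):/for h in(.03,-.0065):/' fit.py; python3 fit.py | sed -n '/^h/,$p'
python3 - <<'E'
from h import *
s=r.read_state(); print(s['tcp_pos'],s['tool_rot'],s['wrist_force'],s['time_s'])
P=[]
for c in('side','wrist'):
    snap(c,c+'4.png'); C=cal(c); u=proj(C,(.5614,.2022,.0647))[0]; print(c,u)
    x0=int(np.clip(u[0]-50,0,412)); y0=int(np.clip(u[1]-70,0,284))
    a=cv2.imread(f'pics/{c}4.png')[y0:y0+100,x0:x0+100]; print(x0,y0); P.append(cv2.resize(a,(400,400),interpolation=cv2.INTER_CUBIC))
cv2.imwrite('pics/c4.png',np.hstack(P))
E
```

```text
h 0.03 [0.5319 0.21   0.1763]
turn(tool) [ 0.0005 -0.0008 -0.    ] shift(now tool) [-0.0002 -0.0011  0.0003] shift(after turn) [-0.0002 -0.0011  0.0003]
h -0.0065 [0.5409 0.2074 0.1411]
turn(tool) [ 0.0005 -0.0008 -0.    ] shift(now tool) [-0.0003 -0.0011  0.0368] shift(after turn) [-0.0002 -0.0011  0.0368]
[0.53245285 0.20909123 0.17680765] [2.93887005 0.60528908 0.34874298] [ 0.29441325  0.76438289 -1.36153921] 8.7
side [260.56562158 227.63887259]
210 157
wrist [253.61059335 195.66965449]
203 125
```

View pics/c4.png

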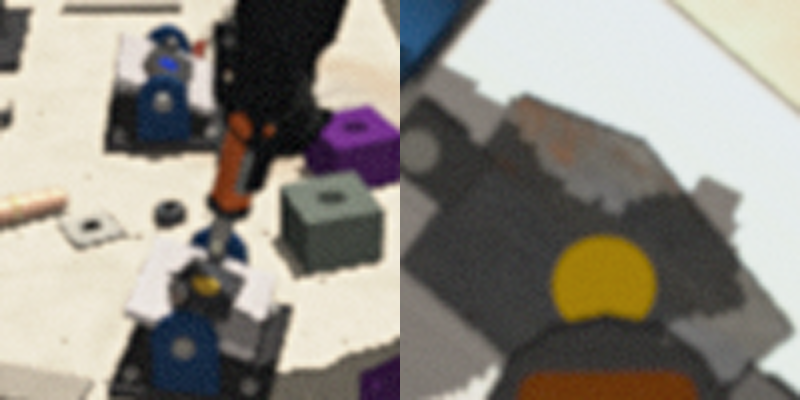

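The side view shows the tip just above the yellow spot, with the probe square to the plate. The wrist view has the spot at (253.8,196), against a predicted (253.6,195.7). I'll lower it gently.

>>> jog_arm(plan=[[[0,-0.001,0.006],[0,0,0],0],[[0,0,0.006],[0,0,0],0],[[0,0,0.006],[0,0,0],0],[[0,0,0.004],[0,0,0],0],[[0,0,0.003],[0,0,0],0],[[0,0,0],[0,0,0],0],[[0,0,0],[0,0,0],0],[[0,0,0],[0,0,0],0]])

```text
time_s: 9.6
tcp_pos: [0.5381, 0.2092, 0.1521]
tool_rot: [2.939, 0.608, 0.348]
wrist_force: [0.4, 0.3, -1.3]
gripper_width: 0.0235
gripper_force: 49.6
```

```bash
python3 fit.py | sed -n '/^h/,$p'
python3 - <<'E'
from h import *
R0=R.from_rotvec(r.read_state()['tool_rot'])
W=[]
for i in range(6):
    r.camera('top'); W.append(r.read_state()['wrist_force'])
print(np.mean(W,0),np.std(W,0),'tool axes',R0.inv().apply(np.mean(W,0)))
E
```

```text
h 0.03 [0.5319 0.21   0.1763]
turn(tool) [ 0.0002 -0.0007 -0.    ] shift(now tool) [-0.0004  0.0009 -0.025 ] shift(after turn) [-0.0004  0.0009 -0.025 ]
h -0.0065 [0.5409 0.2074 0.1411]
turn(tool) [ 0.0002 -0.0007 -0.    ] shift(now tool) [-0.0004  0.0009  0.0115] shift(after turn) [-0.0004  0.0009  0.0115]
[ 0.1678054   0.32649572 -1.76373295] [0.21375483 0.38502695 0.36972093] tool axes [-0.06995928 -0.52282002  1.72257858]
```

>>> jog_arm(plan=[[[0,0.001,0.003],[0,0,0],0],[[0,0,0.002],[0,0,0],0],[[0,0,0.002],[0,0,0],0],[[0,0,0.0015],[0,0,0],0],[[0,0,0.0015],[0,0,0],0],[[0,0,0.0015],[0,0,0],0],[[0,0,0],[0,0,0],0],[[0,0,0],[0,0,0],0],[[0,0,0],[0,0,0],0]])

```text
time_s: 10.8
tcp_pos: [0.5413, 0.2073, 0.141]
tool_rot: [2.938, 0.607, 0.348]
wrist_force: [0.2, -1.0, -0.1]
gripper_width: 0.0232
gripper_force: 49.9
```

```bash
python3 fit.py | sed -n '/^h -/,$p'
python3 - <<'E'
from h import *
R0=R.from_rotvec(r.read_state()['tool_rot'])
W=[]
for i in range(10):
    r.camera('top'); W.append(r.read_state()['wrist_force'])
s=r.read_state(); print(s['tcp_pos'],s['time_s'])
print(np.mean(W,0),np.std(W,0),'tool axes',R0.inv().apply(np.mean(W,0)))
C=cal('side'); snap('side','s5.png'); snap('wrist','w5.png'); P=[]
for c,(x,y) in(('s5',(210,157)),('w5',(205,130))):
    P.append(cv2.resize(cv2.imread(f'pics/{c}.png')[y:y+100,x:x+100],(400,400),interpolation=cv2.INTER_CUBIC))
cv2.imwrite('pics/c5.png',np.hstack(P))
E
```

```text
h -0.0065 [0.5409 0.2074 0.1411]
turn(tool) [ 0.0003 -0.0005 -0.    ] shift(now tool) [-0.0003 -0.0002 -0.0001] shift(after turn) [-0.0003 -0.0002 -0.0001]
[0.54128326 0.2073318  0.14101304] 11.3
[-0.12107515 -0.3661775  -0.05476786] [0.64994592 0.59860917 0.37404901] tool axes [-0.26684311  0.27953326  0.04899576]
```

View pics/c5.png

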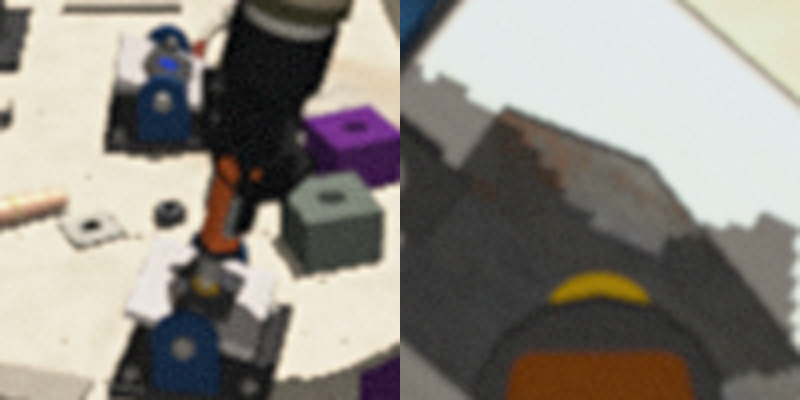

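The axial force dropped by about 1.7 N, which means the tip is in by about 5.5 mm, and the picture shows it on the yellow. One more millimetre brings it to about half-way.

>>> jog_arm(plan=[[[0,0,0.001],[0,0,0],0],[[0,0,0],[0,0,0],0],[[0,0,0],[0,0,0],0],[[0,0,0],[0,0,0],0],[[0,0,0],[0,0,0],0]])

```text
time_s: 11.9
tcp_pos: [0.5415, 0.2073, 0.14]
tool_rot: [2.938, 0.608, 0.348]
wrist_force: [0.5, -0.8, 1.0]
gripper_width: 0.0233
gripper_force: 50.0
```

```bash
python3 -c "
from station import r
print(r.job_done())"
```

```text
the job is handed in; nothing more can be done
None
```

I handed the job in with the gripper still holding the probe square to the yellow-spot coupon, its tip on the paint and pressed in by an estimated 6.5 mm (from the wrist force); the hand-in returned no verdict.

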